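Hold the gel tray against the casting stand's sprung stop

ROBOT

A 6-joint arm with a two-finger parallel gripper is mounted at the origin on the work surface. World frame = base frame: x ahead of the robot, y to its left, z up, the work surface at z = 0. Lengths are in m, angles in degrees, forces in N, time in s.
With the tool pointing down it reaches from about 0.3 to 0.75 m from the base axis. Payload 8.5 kg.
Tool frame: the origin (TCP) lies at the very end of the fingers, on their centre line; the grasp point (between the pads) lies bot.tcp_to_grasp behind it (bot.tcp_to_grasp is the distance from the TCP to the grasp point, in m); z points along the fingers, y is the line along which they close (so a half turn about z gives the same grasp; the last joint's range is limited). The gripper opens to 85 mm and grips with 20 to 120 N. Pads are 22 mm wide; open, the fingers measure 114 mm over their backs; the gripper's body (76 mm by 85 mm) begins 54 mm behind the grasp point. The pads swing forward as they close: fully open they stand 13 mm farther back than shut.
Start: joints at [58.883, 21.807, 74.336, -0, 83.858, -12.336], TCP at [0.177, 0.521, 0.231] pointing down, gripper open.
Joint ranges: [-178.18, 178.18], [-50.72, 133.34], [12.68, 142.11], [-81.47, 261.47], [9.98, 163.14], [-165.26, 165.26]. Speed limits (degrees/s): [136.94, 136.94, 180, 180, 180, 180].

INTERFACE

Orientations are given as [roll, pitch, yaw] about the fixed x, y, z axes, in that order (R = Rz(yaw) Ry(pitch) Rx(roll)).
In Python, from station import bot, get_image, workorder, finder gives the robot as it stands. The module is installed in compiled form; this text tells all that it offers.
- The arm moves only by the shell command python3 -m crank 'ROWS'. ROWS is JSON, a list of rows, each a list of 7 numbers: the shift along the tool's x, y, z in units of 40 mm (1.0 is 40 mm), then the turn, a rotation vector about the tool's x, y, z in units of 6 degrees (1.0 is 6 degrees), then the closure, from 0 (fully open) to 1 (shut). In form: [[tx, ty, tz, ax, ay, az, hand], ...]. A call has 1 to 20 rows; each row shifts and turns the commanded pose from where the row before left it, along the tool's axes as they then stand; what a row does not reach is not made up. A row lasts 1/8 s, in which the tool goes at most 62.5 mm and 10.7 degrees, less where a joint would pass 70% of its speed; a pose out of reach is approached as far as the arm can. A call is refused whole if a number of a shift passes 1 or a number of a turn 1, either way. A call with a gripper value outside its range is refused whole. The fingers move at their own pace and stop on an object; the grip force is fixed at half the most. Time passes only in rows, so rows that do not move let the fingers close. It gives the time, the measured TCP pose, the force, the opening and the grip force at its end, in the units of the state.
- bot.get_obs(): the state, without advancing time (a new reading comes with each control period).
- get_image(name): name is "scene" or "top" or "wrist"; returns a dict with "color" (384x512x3 uint8, red, green, blue), "fov_y" (degrees; the focal length in pixels is half the picture's height over the tangent of half this angle, whatever the lens; pixels are square), "cx", "cy" (the principal point, pixels), "R" (3x3) and "t" (3): a world point X has camera coordinates R X + t; the wrist camera has in their place "mount" (4x4, takes a point from camera to tool coordinates, whose origin is the TCP and whose axes are the flange's). Camera axes: x right, y down, z forward; pixel columns grow to the right and rows downward; lengths in m; the calibration is good to about 2 mm. A picture is of the moment at which its call begins: read the wrist's pose just before it. There is no depth.
- workorder.sign_off(): hands the job in; it is judged then, once.
Trained networks look in a picture, given as the dict that the camera call returned (one of the last four; its "shot" number tells which), for a name from the list of things; names that differ only in an ending like _2 or _b are one class to them, and where a whole thing is asked for, a point or a joint stands for the part that bears it (a point fixed in the world has none). Each returns a list of dicts, best first, with "conf" (0 to 1); they miss things now and then, are a little off and sometimes report something else, mostly with a low value. They report only what shows in the picture. A call takes as long as a camera call. They do not tell look-alikes from the thing itself.
- finder.regions_of(query, picture): "pixels" (384x512 bool, what is visible of it) and "bbox" ([left, top, width, height] in pixels, round what is visible of it).
- finder.landmark_of(query, picture): "xy" ([column, row] in pixels: a listed point, or the origin of a listed thing).
The state is a dict: "clock": time; "joint_positions": joint angles; "qd": joint speeds; "joint_torque": joint torques, N m; "position": TCP position; "orientation": TCP orientation; "force": force on the tool from outside, world axes, zero at the start; "ft_torque": the same for the moment, N m; "gripper_width": finger opening in m; "finger_force": force on a finger pad.
Only numpy, scipy, OpenCV 4.12 (cv2) and the standard library are available. Lean on these libraries where they do the work, as an engineer would, in place of code of your own. Each camera call takes 0.05 s, during which the arm holds its last target. There are 200 camera calls.

TASK

Put the amber gel tray with the orange comb flat into the bed of the white casting stand, between the blue guide rails, then slide it squarely against the black sprung stop and press until the stop's black pointer is in the green field; never let it get into the red. Keep hold of the tray and finish while still pressing it steadily like that, touching only the tray, so that a colleague can lock the cam wall behind it. Leave the bottle, the tip box and the tube rack where they are.

Things in the scene. Friction and masses are not known exactly. Their poses are not given: they have to be found in the camera images.
- tray: Amber gel tray with orange comb, one rigid loose piece, about 0.2 kg. 100 mm long (its x), 70 mm wide (its y), open at both (equal) ends; floor 5 mm, side walls 5 mm thick, 25 mm high. The comb bar stands across the middle: 10 mm thick along x, 74 mm along y, from 25 to 55 mm above the underside, short teeth below it. Origin: centre of the underside; z up.
- comb_grip (a point): Point to grip on the tray's comb bar: its middle, 43 mm above the centre of the tray's underside. Axes as the tray's. Pinch the bar here from above, across its 10 mm thickness (fingers closing along x).
- caster: Casting stand, fixed to the bench: white base plate 112 mm wide (y), 15 mm thick, from x = -94 to +186 mm. Origin: on the bench under the bed's middle; x points along the bed to the sprung stop (pressing direction), z up. A fixed blue cam wall, 20 mm high over the bed, has its face at x = -80 mm. The grey spring housing, 30 mm high over the bed, fills x = 118 to 184 mm; the scale is on its top.
- bed (a point): Middle of the bed's top surface, 15 mm above the bench, midway between two blue guide rails (78 mm apart, 12 mm high over the bed, from x = -75 to +65 mm). Axes as the casting stand's. The stop's face rests at x = +70 mm, so a tray laid with its origin here has 20 mm free before it and 30 mm behind.
- stop_face (a point): Point on the face of the sprung stop (black rubber plate across the bed, 66 mm wide, 26 mm high) at mid width and bed height; it moves with the stop. Axes as the casting stand's. The tray's origin is 50 mm before it when they touch.
- stop (a joint): Travel of the sprung stop along the casting stand's x, in m: 0 at rest, grows as it is pressed in, 0.034 at the end. The spring resists with 2.8 N plus 0.35 N per mm of travel. The black cross-bar pointer above the housing moves with it over the scale: green field 0.010 to 0.022 (6.3 to 10.5 N), then white, red field from 0.028 on.
- reagent: White reagent bottle with a blue cap, 66 mm in diameter, 150 mm high; loose. Origin: centre of its underside. To be left alone.
- tipbox: Blue and white pipette tip box with yellow tips, 85 x 120 mm, 57 mm high; loose. Origin: centre of its underside. To be left alone.
- tuberack: Green tube rack with capped tubes, 120 x 70 mm, 52 mm high; loose. Origin: centre of its underside. To be left alone.
Mind the look-alikes: they are no part of the job. Leave any pink or purple look-alike of the tray alone.

How it is judged (in metres and radians):
On the way, in this order (a step that is already met when the one before it is completed fails the run):
1. the tray lies flat in the bed, between the guide rails (z of tray in the frame of bed between -0.003 and 0.004 m and y of tray in the frame of bed between -0.008 and 0.008 m and x of tray in the frame of bed between -0.034 and 0.055 m and angle between the x axis of tray and the x axis of caster, either way round below 0.1 rad), for 0.2 s.
2. the tray, held by the fingers, presses the stop with the pointer in the green (all of step 1 and value of joint stop between 0.01 and 0.022 m and x of tray in the frame of stop_face between -0.054 and -0.046 m and contact force between the fingers and tray above 2 N and contact force between the fingers and caster below 1 N), for 1 s.
At the end, for the whole second after the job is handed in: Tray flat in the bed (4 mm, 8 mm from the middle line, 0.1 rad), its end against the stop (origin 46 to 54 mm before its face), stop travel 10 to 22 mm (green, 6.3 to 10.5 N), fingers on the tray with over 2 N and not on the casting stand, tray at rest, all while the robot keeps holding (all of step 2 and linear speed of tray below 0.01 m/s); the arm keeps its last pose, push and grip.
It fails at once if the stop was pressed into the red field (over 28 mm) (value of joint stop above 0.028 m).
It fails at once if a bystander was moved by more than 30 mm (distance of any of reagent, tipbox, tuberack from where it was at the start of the episode above 0.03 m).
It also fails if it takes over 42 s, if anything falls off the work surface, if the arm or the gripper's body presses on something with over 40 N, if the wrist force passes 120 N, or if a joint passes its speed limit or range.

## Working session

There is one attempt and no reset: what is moved stays moved. The work goes in short steps, Python scripts to look and compute and a shell command to move; the robot and the scene stay as the last step left them, time stands still between calls to the robot, and variables do not carry over. Pictures are saved under pics/ and viewed, at most 10 in all, crops included, and the job is handed in when it is done.

```bash
mkdir -p pics; cat > h.py <<'E'
import numpy as np, cv2
from station import bot, get_image, workorder, finder
from scipy.spatial.transform import Rotation as Ro
def cam(p,obs=None):
    f=p["color"].shape[0]/2/np.tan(np.radians(p["fov_y"])/2)
    K=np.array([[f,0,p["cx"]],[0,f,p["cy"]],[0,0,1]])
    if "R" in p: R,t=np.array(p["R"]),np.array(p["t"])
    else:
        M=np.array(p["mount"]); T=np.eye(4)
        T[:3,:3]=Ro.from_euler('xyz',obs["orientation"],degrees=True).as_matrix(); T[:3,3]=obs["position"]
        W=np.linalg.inv(T@M); R,t=W[:3,:3],W[:3,3]
    return K,R,np.reshape(t,3)
def tri(views):  # [(K,R,t),xy]
    A=[];b=[]
    for (K,R,t),xy in views:
        d=R.T@np.linalg.solve(K,[xy[0],xy[1],1]); d/=np.linalg.norm(d)
        P=np.eye(3)-np.outer(d,d); A.append(P); b.append(P@(-R.T@t))
    X=np.linalg.lstsq(np.vstack(A),np.hstack(b),rcond=None)[0]
    e=[np.linalg.norm(P@X-q) for P,q in zip(A,b)]
    return X,e
def plane(c,xy,z):
    K,R,t=c; d=R.T@np.linalg.solve(K,[xy[0],xy[1],1]); o=-R.T@t
    return o+d*(z-o[2])/d[2]
def proj(c,X):
    K,R,t=c; q=K@(R@np.asarray(X)+t); return q[:2]/q[2]
def save(p,n): cv2.imwrite(n,cv2.cvtColor(p["color"],cv2.COLOR_RGB2BGR))
E
python3 - <<'E'
from h import *
np.set_printoptions(precision=4,suppress=True)
o=bot.get_obs();print(o["position"],o["orientation"],bot.tcp_to_grasp,o["clock"])
ims=[]
for n in ["scene","top","wrist"]:
    p=get_image(n); save(p,f"pics/{n}0.png"); ims.append(p["color"])
    for q in ["tray","comb_grip","caster","bed","stop_face"]:
        print(n,q,[(np.round(d["xy"],1),round(d["conf"],2)) for d in finder.landmark_of(q,p)])
    if n=="wrist": print(np.array(p["mount"]),p["fov_y"])
    else: print(-np.array(p["R"]).T@np.array(p["t"]))
big=np.hstack(ims[:2]);
E
python3 -c "
import cv2,numpy as np
a=[cv2.imread(f'pics/{n}0.png') for n in ['scene','top','wrist']]
cv2.imwrite('pics/m0.png',cv2.resize(np.vstack([np.hstack(a[:2])]),(800,300)))"
```

```text
[0.1769 0.5205 0.2307] [-179.9173   -0.0203  161.2178] 0.0187 0.0
scene tray [(array([286.1, 238.9]), 0.84), (array([272.6, 195.3]), 0.77), (array([315.9, 216.5]), 0.6)]
scene comb_grip [(array([287.7, 229.1]), 0.86), (array([315.3, 205.1]), 0.65), (array([271. , 184.9]), 0.56)]
scene caster [(array([221.9, 172.1]), 0.63), (array([316.4, 213. ]), 0.52), (array([141.4, 188.8]), 0.52)]
scene bed [(array([217.5, 166.2]), 0.72), (array([393.4, 226.2]), 0.41)]
scene stop_face [(array([229.5, 158. ]), 0.66)]
[1.3264 0.6704 0.722 ]
top tray [(array([196.4, 153.4]), 0.84), (array([239.8, 207.7]), 0.81), (array([192.7, 203.8]), 0.69)]
top comb_grip [(array([199.2, 154.5]), 0.94), (array([191.6, 201.5]), 0.81), (array([239.9, 206.7]), 0.59)]
top caster [(array([314.5, 206.2]), 0.55)]
top bed [(array([315.7, 207.7]), 0.96)]
top stop_face [(array([322.6, 229.6]), 0.45)]
[0.3443 0.1176 1.5553]
wrist tray []
wrist comb_grip []
wrist caster []
wrist bed []
wrist stop_face []
[[ 0.0001 -0.9595 -0.2817  0.0704]
 [ 1.      0.0003 -0.0006  0.0001]
 [ 0.0007 -0.2817  0.9595 -0.1441]
 [ 0.      0.      0.      1.    ]] 67.43177617926156
```

View pics/scene0.png

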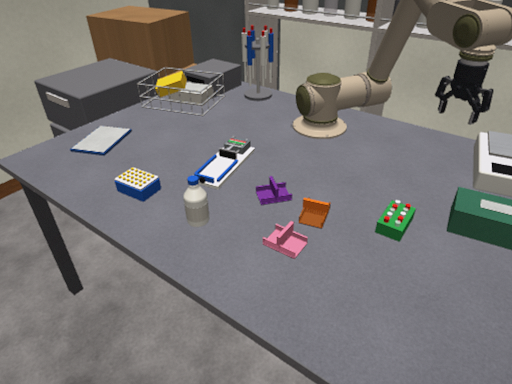

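View pics/top0.png

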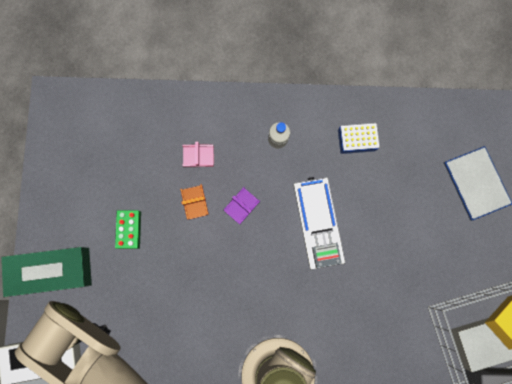

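Three look-alikes: pink at top (198,155), purple at top (241,206) and orange-amber at top (194,202), which is scene (315,213). Only the last one is amber with an orange comb. I'll confirm it in a crop and triangulate.

```bash
python3 - <<'E'
from h import *
np.set_printoptions(precision=4,suppress=True)
s=get_image("scene");t=get_image("top");cs,ct=cam(s),cam(t)
for n,a,b in [("grip",(315.3,205.1),(191.6,201.5)),("tray",(315.9,216.5),(192.7,203.8)),("bed",(217.5,166.2),(315.7,207.7)),("stop_face",(229.5,158),(322.6,229.6))]:
    print(n,*tri([(cs,a),(ct,b)]))
for q in ["tray","caster"]:
  for d in finder.regions_of(q,t):
    c=cv2.findContours(d["pixels"].astype(np.uint8),0,2)[0]; c=max(c,key=cv2.contourArea)
    r=cv2.minAreaRect(c); z=0.02
    print(q,d["conf"],d["bbox"]); print(np.array([plane(ct,x,z) for x in cv2.boxPoints(r)])[:,:2].tolist())
c=np.hstack([cv2.resize(t["color"][140:240,150:290],(700,500),interpolation=2)])
cv2.imwrite("pics/crop1.png",c[...,::-1])
c=cv2.resize(t["color"][170:275,285:355],None,fx=5.5,fy=5.5,interpolation=2);cv2.imwrite("pics/crop2.png",c[...,::-1])
E
```

```text
grip [0.5295 0.2824 0.0395] [np.float64(0.003733432768803165), np.float64(0.0037334327688032668)]
tray [ 0.5266  0.2848 -0.0043] [np.float64(0.0021215420197703318), np.float64(0.0021215420197704736)]
bed [ 0.5207 -0.112   0.0248] [np.float64(0.00037221610623048245), np.float64(0.00037221610623082977)]
stop_face [ 0.4471 -0.1295  0.0173] [np.float64(0.006993745799881683), np.float64(0.006993745799881482)]
tray 0.85 [180.3, 142.3, 33.3, 25.0]
[[0.7224985105422861, 0.32478526666359836], [0.7254005963407593, 0.22647877356025925], [0.6484410458758749, 0.22354547449472706], [0.6456400546589847, 0.3210849422031129]]
tray 0.72 [182.3, 184.4, 27.3, 34.5]
[[0.5676650992724558, 0.33137378594344924], [0.5881724151462528, 0.2593317794159217], [0.490347498351138, 0.23090518076136501], [0.4703015870253836, 0.3023091670321737]]
tray 0.6 [222.3, 188.5, 34.3, 34.0]
[[0.506619914569667, 0.1885945417579106], [0.588047097950262, 0.12349886324404545], [0.5398557536635644, 0.06472817321373964], [0.45922352641708886, 0.1300524123190342]]
caster 0.56 [292.4, 177.0, 52.9, 91.9]
[[0.6083338743501183, -0.033890152347833005], [0.6345304854323746, -0.15106848885525487], [0.34659157177758865, -0.20583774599775706], [0.32215510182911694, -0.09187932948919524]]
```

View pics/crop1.png

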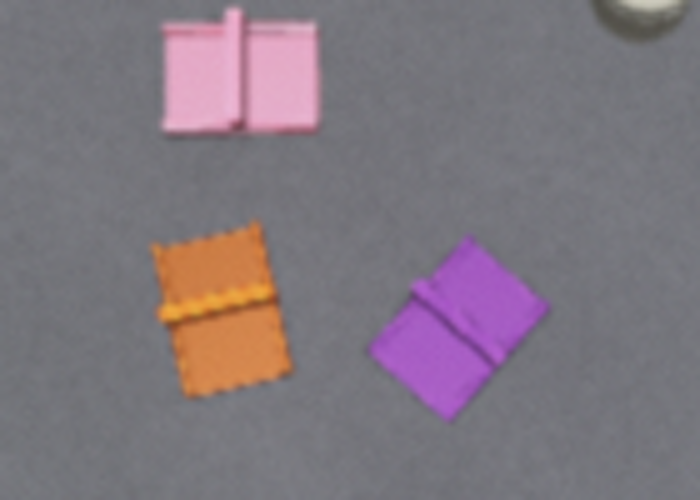

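View pics/crop2.png

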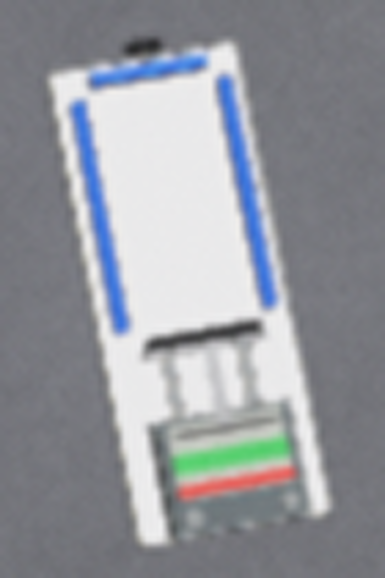

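Confirmed: the amber tray with the orange comb is in crop 1 at about (225,310), i.e. top (195,202). The long axis lies at ≈16° and the centre is ≈(0.529, 0.281). In crop 2 the stand's bed is at about top (316,207), and its x axis points towards the robot (≈191°). Next I move above the tray and turn the gripper.

```bash
python3 -m crank '[[-0.5,0.14,0,0,0,0,0],[-0.9,0.25,0,0,0,0,0],[-0.95,0.26,0,0,0,0,0],[-0.95,0.26,0,0,0,0,0],[-0.95,0.26,0,0,0,0,0],[-0.95,0.26,0,0,0,0,0],[-0.95,0.26,0,0,0,0,0],[-0.95,0.26,0,0,0,0,0],[-0.95,0.26,0,0,0,0,0],[-0.95,0.26,0,0,0,0,0],[-0.9,0.25,0,0,0,0,0],[-0.3,0.13,0,0,0,1,0],[0,0,0,0,0,1,0],[0,0,0,0,0,1,0],[0,0,0,0,0,1,0],[0,0,0,0,0,1,0],[0,0,0,0,0,1,0],[0,0,0,0,0,1,0],[0,0,0,0,0,1,0],[0,0,0,0,0,0.2,0]]'
cat > look.py <<'E'
from h import *
import sys
np.set_printoptions(precision=4,suppress=True)
o=bot.get_obs();w=get_image("wrist");cw=cam(w,o);save(w,f"pics/{sys.argv[1]}.png")
print(o["position"],o["orientation"],o["clock"])
hsv=cv2.cvtColor(w["color"],cv2.COLOR_RGB2HSV)
for q in sys.argv[2:]:
    for d in finder.landmark_of(q,w)[:3]: print(q,d["xy"],d["conf"],"z0.043:",plane(cw,d["xy"],.043),"z.015:",plane(cw,d["xy"],.015))
E
python3 look.py w1 comb_grip tray
```

```text
clock: 3.6
position: [0.601, 0.4964, 0.231]
orientation: [-180.0, 0.0, 112.0]
force: [-0.1, 0.3, 0.5]
gripper_width: 0.0856
finger_force: 0.0
[0.601  0.4964 0.231 ] [-179.9887    0.0111  111.9656] 3.6
comb_grip [146.4, 295.4] 0.88 z0.043: [0.5319 0.2807 0.043 ] z.015: [0.5282 0.2569 0.015 ]
comb_grip [248.9, 334.9] 0.85 z0.043: [0.684 0.272 0.043] z.015: [0.6932 0.2474 0.015 ]
comb_grip [110.2, 378.5] 0.81 z0.043: [0.5217 0.1205 0.043 ] z.015: [0.5172 0.0832 0.015 ]
tray [249.8, 314.2] 0.68 z0.043: [0.6723 0.3048 0.043 ] z.015: [0.6805 0.2831 0.015 ]
tray [156.7, 279.5] 0.58 z0.043: [0.5377 0.3095 0.043 ] z.015: [0.5345 0.2882 0.015 ]
```

View pics/w1.png

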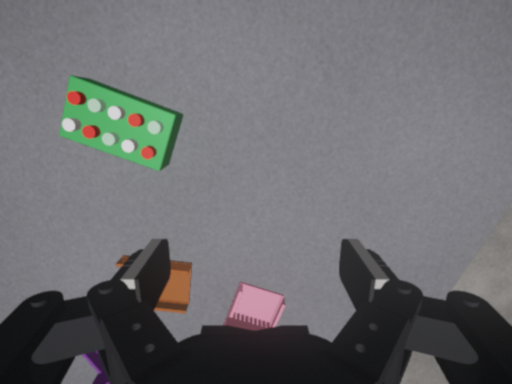

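The wrist view shows the amber tray half hidden at (155,285) and pink at (255,305). I overshot in y because of a sign slip. I'll move back so that the camera looks straight at the tray.

```bash
python3 -m crank '[[-0.5,-0.3,0,0,0,0,0],[-0.86,-0.5,0,0,0,0,0],[-0.86,-0.52,0,0,0,0,0],[-0.86,-0.52,0,0,0,0,0],[-0.86,-0.52,0,0,0,0,0],[-0.86,-0.52,0,0,0,0,0],[-0.86,-0.52,0,0,0,0,0],[-0.86,-0.5,0,0,0,0.9,0],[0,0,0,0,0,0,0]]'
cat >> look.py <<'E'
lo,hi=np.array([5,140,60]),np.array([22,255,255])
m=cv2.inRange(hsv,lo,hi); c=cv2.findContours(m,0,2)[0]
c=max(c,key=cv2.contourArea); print("amber",cv2.contourArea(c),cv2.boundingRect(c))
P=np.array([plane(cw,x,.027)[:2] for x in c[:,0]],np.float32)
r=cv2.minAreaRect(P); print("rect",r)
E
python3 look.py w2 comb_grip tray
```

```text
clock: 4.88
position: [0.5533, 0.1948, 0.2318]
orientation: [180.0, 0.0, 106.5]
force: [0.3, 0.2, 0.4]
gripper_width: 0.0856
finger_force: 0.0
[0.5533 0.1948 0.2318] [179.9768   0.0216 106.488 ] 4.875
comb_grip [214.5, 214.5] 0.95 z0.043: [0.5233 0.1256 0.043 ] z.015: [0.5224 0.114  0.015 ]
comb_grip [382.6, 137.8] 0.9 z0.043: [0.6846 0.2712 0.043 ] z.015: [0.6973 0.2718 0.015 ]
comb_grip [254.9, 90.8] 0.81 z0.043: [0.5301 0.2785 0.043 ] z.015: [0.5297 0.2797 0.015 ]
tray [218.2, 206.4] 0.88 z0.043: [0.525  0.1371 0.043 ] z.015: [0.5243 0.1265 0.015 ]
tray [370.6, 132.7] 0.72 z0.043: [0.6692 0.2726 0.043 ] z.015: [0.6806 0.2734 0.015 ]
tray [256.1, 90.7] 0.56 z0.043: [0.5313 0.2789 0.043 ] z.015: [0.5311 0.2802 0.015 ]
amber 991.5 (216, 53, 86, 73)
rect ((0.5357016324996948, 0.2819232940673828), (0.09455760568380356, 0.0780651867389679), 21.152963638305664)
```

View pics/w2.png

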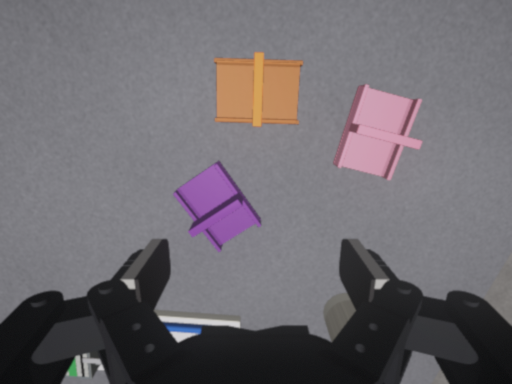

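The amber tray with its orange comb is at (258,91), clear of the purple one (215,205) and the pink one (380,138). I'll measure the comb accurately.

```bash
python3 - <<'E'
from h import *
np.set_printoptions(precision=4,suppress=True)
o=bot.get_obs();w=get_image("wrist");cw=cam(w,o)
im=w["color"];h=cv2.cvtColor(im,cv2.COLOR_RGB2HSV)
print(im[90,235],im[90,258],h[90,235],h[90,258])
m=cv2.inRange(h,np.array([10,150,190]),np.array([28,255,255])); m[130:]=0
n,l,st,_=cv2.connectedComponentsWithStats(m); k=1+np.argmax(st[1:,4]); print(st[k])
ys,xs=np.nonzero(l==k); P=np.array([plane(cw,(x,y),.055)[:2] for x,y in zip(xs,ys)],np.float32)
r=cv2.minAreaRect(P);print("comb top",r, P.mean(0)); u,s,v=np.linalg.svd(P-P.mean(0)); print("comb dir",np.degrees(np.arctan2(v[0,1],v[0,0])))
m=cv2.inRange(h,np.array([5,140,60]),np.array([28,255,255]));m[130:]=0;m[:, :200]=0
# wall outer ends
for z in(.025,):
  for x in [(216,61),(301,63),(216,121),(298,122)]: print(plane(cw,x,z))
t=get_image("top");ct=cam(t);g=[d for d in finder.landmark_of("comb_grip",t)];print([d["xy"] for d in g])
a=[d["xy"] for d in g if abs(d["xy"][0]-193)<5 and abs(d["xy"][1]-202)<6][:1]
K,R,_=cw
T1=dict(position=[0.601,0.4964,0.231],orientation=[-179.9887,0.0111,111.9656]);c1=cam(w,T1)
print(tri([(cw,(254.9,90.8)),(c1,(146.4,295.4))]))
if a: print(tri([(cw,(254.9,90.8)),(ct,a[0])]))
E
```

```text
[194 143  98] [211 160  89] [ 14 126 194] [ 17 147 211]
[253  56   8  16  43]
comb top ((0.5236443877220154, 0.30641645193099976), (0.005021958611905575, 0.015270962379872799), 6.4474945068359375) [0.523  0.3074]
comb dir -88.424545
[0.4787 0.2997 0.025 ]
[0.5707 0.3252 0.025 ]
[0.4952 0.2363 0.025 ]
[0.5887 0.2632 0.025 ]
[[241.5, 202.8], [194.8, 151.6], [195.1, 200.5]]
(array([0.5309, 0.281 , 0.0433]), [np.float64(0.0010573477499869778), np.float64(0.0010573477499871964)])
(array([0.531 , 0.2787, 0.0314]), [np.float64(0.0033048214701500997), np.float64(0.0033048214701503404)])
```

Measured: tray centre ≈(0.533, 0.281), yaw ≈15.8° and grip height 0.043, which matches the text. Approaching now.

```bash
python3 -m crank '[[0.5,0.03,0,0,0,0.12,0],[0.7,0.04,0,0,0,0,0],[0.7,0.04,0,0,0,0,0],[0.3,0.02,0.6,0,0,0,0],[0,0,0.9,0,0,0,0],[0,0,0.9,0,0,0,0],[0,0,0.6,0,0,0,0],[0,0,0,0,0,0,0]]'
```

```text
clock: 6.18
position: [0.533, 0.2834, 0.1097]
orientation: [-179.8, 0.0, 106.0]
force: [-0.4, -0.2, -0.7]
gripper_width: 0.0853
finger_force: 0.0
```

```bash
python3 -m crank '[[-0.05,0,0.6,0,0,0,0],[0,0,0.7,0,0,0,0],[0,0,0.5,0,0,0,0],[0,0,0.33,0,0,0,0],[0,0,0,0,0,0,0.4],[0,0,0,0,0,0,0.7],[0,0,0,0,0,0,1],[0,0,0,0,0,0,1],[0,0,0,0,0,0,1],[0,0,0,0,0,0,1],[0,0,0,0,0,0,1]]'
```

```text
clock: 7.55
position: [0.5347, 0.2812, 0.0267]
orientation: [179.9, 0.0, 105.9]
force: [-1.4, 0.3, 5.6]
gripper_width: 0.0088
finger_force: 59.7
```

Grasped: 59.7 N with the opening at the bar's thickness. Lift, then carry to a viewpoint beyond the stand.

```bash
python3 -m crank '[[0,0,-0.4,0,0,0,1],[0,0,-0.9,0,0,0,1],[0,0,-0.95,0,0,0,1],[0,0,-0.95,0,0,0,1],[-0.3,-0.09,-0.8,0,0,0,1],[-0.7,-0.2,0,0,0,0,1],[-0.95,-0.27,0,0,0,0,1],[-0.95,-0.27,0,0,0,0,1],[-0.95,-0.27,0,0,0,0,1],[-0.95,-0.27,0,0,0,0,1],[-0.95,-0.27,0,0,0,0,1],[-0.95,-0.27,0,0,0,0,1],[-0.95,-0.27,0,0,0,0,1],[-0.95,-0.27,0,0,0,0,1],[-0.95,-0.27,0,0,0,0,1],[-0.95,-0.27,0,0,0,0,1],[-0.8,-0.23,0,0,0,0,1],[-0.3,-0.1,0,0,0,0.8,1],[0,0,0,0,0,0,1],[0,0,0,0,0,0,1]]'
sed -i '/^lo,hi/,$d' look.py
python3 look.py w3 bed caster stop_face comb_grip
```

```text
clock: 10.05
position: [0.5337, -0.2008, 0.1864]
orientation: [180.0, -0.0, 101.2]
force: [0.4, 0.3, -2.2]
gripper_width: 0.009
finger_force: 58.8
[ 0.5337 -0.2008  0.1864] [179.9986  -0.0115 101.2136] 10.05
bed [258.3, 92.3] 0.98 z0.043: [ 0.5221 -0.1181  0.043 ] z.015: [ 0.5222 -0.1168  0.015 ]
caster [254.6, 92.0] 0.69 z0.043: [ 0.5186 -0.1185  0.043 ] z.015: [ 0.5183 -0.1173  0.015 ]
stop_face [189.1, 92.5] 0.82 z0.043: [ 0.4578 -0.131   0.043 ] z.015: [ 0.4517 -0.131   0.015 ]
comb_grip [257.0, 260.3] 0.66 z0.043: [ 0.556  -0.2933  0.043 ] z.015: [ 0.5594 -0.3091  0.015 ]
```

View pics/w3.png

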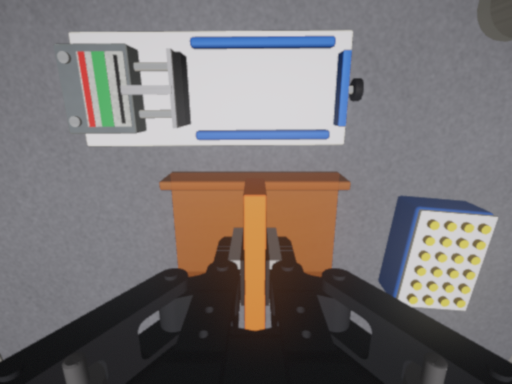

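The wrist view shows the stand's bed with rails at rows 42 and 134, the stop face at column ≈189, the cam wall at column 345 and the tray held square in the foreground. Now compute the exact axes and the move.

```bash
python3 - <<'E'
from h import *
np.set_printoptions(precision=4,suppress=True)
o=bot.get_obs();w=get_image("wrist");cw=cam(w,o);im=w["color"];h=cv2.cvtColor(im,cv2.COLOR_RGB2HSV)
m=cv2.inRange(h,np.array([105,150,60]),np.array([125,255,255]));m[160:]=0
n,l,st,ce=cv2.connectedComponentsWithStats(m)
for k in range(1,n):
    if st[k,4]<150: continue
    ys,xs=np.nonzero(l==k); P=np.array([plane(cw,(x,y),.027 if st[k,2]>60 else .035)[:2] for x,y in zip(xs,ys)])
    c=P.mean(0);v=np.linalg.svd(P-c)[2][0];print(st[k],c,np.degrees(np.arctan(v[1]/v[0])))
C=np.array([plane(cw,x,.015)[:2] for x in [(70,32),(351,31),(345,142),(87,146)]]);print(C)
for a,b in [(0,1),(3,2),(0,3),(1,2)]: d=C[b]-C[a];print(np.linalg.norm(d),np.degrees(np.arctan2(d[1],d[0])))
b=[]
t=get_image("top");ct=cam(t)
for d in finder.landmark_of("bed",t)[:1]: print("bed tri",d["xy"],tri([(cw,(258.3,92.3)),(ct,d["xy"])]))
print("stop face foot",plane(cw,(188,90),.015+.026), plane(cw,(172,90),.041))
Rt=Ro.from_euler('xyz',o["orientation"],degrees=True).as_matrix()
f=lambda x,z:Rt.T@(plane(cw,x,z)-o["position"])
print("tray in tool: wall far",f((162,176),.185),f((349,176),.185),"comb far top",f((246,183),.215),f((267,183),.215))
E
```

```text
[ 191   37  143   11 1416] [ 0.5168 -0.0721] 11.541091218177655
[339  51  12  50 334] [ 0.5985 -0.0822] -74.69611200456362
[[ 0.3296 -0.0978]
 [ 0.6004 -0.0435]
 [ 0.625  -0.149 ]
 [ 0.3496 -0.2078]]
0.2761736007539481 11.341827232896156
0.2816040979709835 12.060983482284316
0.11178278792080314 -79.68012762774113
0.10828435649898745 -76.85112359325616
bed tri [314.9, 207.8] (array([ 0.5234, -0.1152, -0.0131]), [np.float64(0.0011016092451853197), np.float64(0.0011016092451850777)])
stop face foot [ 0.4563 -0.1291  0.041 ] [ 0.4414 -0.132   0.041 ]
tray in tool: wall far [ 0.0362 -0.0468  0.0012] [0.0363 0.0502 0.0012] comb far top [ 0.0405 -0.0023 -0.0288] [ 0.0405  0.0064 -0.0288]
```

The measurements agree: bed ≈(0.5212, −0.1155) and axis 11.6°. The tray is offset about 2 mm in the hand. Move above the bed.

```bash
python3 -m crank '[[0.4,0.02,0,0,0,-0.07,1],[0.7,0.02,0,0,0,0,1],[0.7,0.02,0,0,0,0,1],[0.3,0,0.4,0,0,0,1],[0,0,0.8,0,0,0,1],[0,0,0.8,0,0,0,1],[0,0,0.5,0,0,0,1],[0,0,0,0,0,0,1],[0,0,0,0,0,0,1]]'
python3 look.py w4 bed
```

```text
clock: 11.58
position: [0.5199, -0.1185, 0.0871]
orientation: [179.9, 0.0, 101.5]
force: [-0.0, 0.4, -2.1]
gripper_width: 0.0093
finger_force: 58.6
[ 0.5199 -0.1185  0.0871] [179.9303   0.0464 101.5457] 11.575
```

View pics/w4.png

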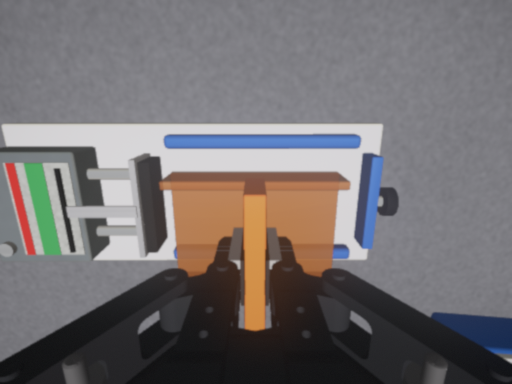

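The tray hangs above the bed. Rails show at rows 141 and 252, parallel to the tray walls. Numeric check of the lateral centring:

```bash
python3 - <<'E'
from h import *
np.set_printoptions(precision=4,suppress=True)
o=bot.get_obs();w=get_image("wrist");cw=cam(w,o)
Rt=Ro.from_euler('xyz',o["orientation"],degrees=True).as_matrix()
f=lambda x,z:Rt.T@(plane(cw,x,z)-o["position"])
for n,x,z in [("rail far L",(170,141.5),.027),("rail far R",(355,141.5),.027),("rail near L",(178,252),.027),("rail near R",(346,252),.027),("plate far",(200,124.5),.015),("plate near",(125,261),.015),("plate farL",(10,124.5),.015),("plate farR",(378,124.5),.015),("tray far wall L",(162,176),.0854),("R",(349,176),.0854),("stop top",(161,157),.041),("cam top",(365,156),.035)]: print(n,f(x,z))
E
```

```text
rail far L [ 0.047  -0.0584  0.06  ]
rail far R [0.047  0.072  0.0603]
rail near L [-0.0396 -0.0593  0.0601]
rail near R [-0.0396  0.0735  0.0604]
plate far [ 0.058  -0.0389  0.0721]
plate near [-0.0546 -0.1082  0.0721]
plate farL [ 0.058  -0.1782  0.0718]
plate farR [0.058  0.0918 0.0723]
tray far wall L [ 0.0361 -0.047   0.0017]
R [0.0361 0.0504 0.0018]
stop top [ 0.0384 -0.0611  0.0461]
cam top [0.0381 0.077  0.0523]
```

```bash
python3 -m crank '[[0.02,0,0.4,0,0,0,1],[0,0,0.4,0,0,0,1],[0,0,0.2,0,0,0,1],[0,0,0,0,0,0,1],[0,0,0,0,0,0,1]]'; python3 -m crank '[[0,0,0.08,0,0,0,1],[0,0,0,0,0,0,1],[0,0,0,0,0,0,1]]'
```

```text
clock: 12.35
position: [0.5197, -0.1181, 0.0468]
orientation: [179.9, 0.0, 101.5]
force: [0.8, -0.4, -2.0]
gripper_width: 0.0089
finger_force: 58.8
clock: 12.72
position: [0.5193, -0.118, 0.043]
orientation: [180.0, 0.0, 101.5]
force: [0.1, 0.4, -1.3]
gripper_width: 0.0092
finger_force: 58.8
```

```bash
python3 -m crank '[[0,0,0.03,0,0,0,1],[0,0,0,0,0,0,1],[0,0,0,0,0,0,1]]'; python3 -m crank '[[0,0,0.02,0,0,0,1],[0,0,0,0,0,0,1],[0,0,0,0,0,0,1]]'
```

```text
clock: 13.1
position: [0.5193, -0.118, 0.0417]
orientation: [180.0, 0.0, 101.5]
force: [0.6, -0.3, -1.9]
gripper_width: 0.0093
finger_force: 58.8
clock: 13.48
position: [0.5193, -0.118, 0.0417]
orientation: [180.0, 0.0, 101.5]
force: [-2.5, 0.9, 6.9]
gripper_width: 0.0092
finger_force: 60.0
```

In contact with the bed: TCP z = 0.0417, as predicted. Ease the down force slightly and slide towards the stop.

```bash
python3 -m crank '[[0,-0.05,-0.01,0,0,0,1],[0,-0.1,0,0,0,0,1],[0,-0.1,0,0,0,0,1],[0,-0.1,0,0,0,0,1],[0,-0.05,0,0,0,0,1],[0,0,0,0,0,0,1],[0,0,0,0,0,0,1]]'; python3 -m crank '[[0,-0.1,0,0,0,0,1],[0,-0.1,0,0,0,0,1],[0,0,0,0,0,0,1],[0,0,0,0,0,0,1]]'
```

```text
clock: 14.35
position: [0.5036, -0.1214, 0.0417]
orientation: [180.0, 0.0, 101.5]
force: [1.6, 0.4, 5.9]
gripper_width: 0.0091
finger_force: 59.9
clock: 14.85
position: [0.4964, -0.123, 0.0417]
orientation: [179.9, 0.1, 101.5]
force: [4.5, 0.6, 6.1]
gripper_width: 0.009
finger_force: 59.8
```

Force rises to about 4.5 N, so the stop is reached. Press 10 mm further and look.

```bash
python3 -m crank '[[0,-0.1,0,0,0,0,1],[0,-0.1,0,0,0,0,1],[0,-0.05,0,0,0,0,1],[0,0,0,0,0,0,1],[0,0,0,0,0,0,1]]'; python3 look.py w5; python3 - <<'E'
import cv2
a=cv2.imread('pics/w5.png')[100:290,0:300];cv2.imwrite('pics/w5c.png',cv2.resize(a,None,fx=2.6,fy=2.6,interpolation=2))
E
```

```text
clock: 15.48
position: [0.4874, -0.1249, 0.0419]
orientation: [179.8, 0.1, 101.5]
force: [8.7, 3.5, 4.0]
gripper_width: 0.0091
finger_force: 59.8
[ 0.4874 -0.1249  0.0419] [179.7873   0.0798 101.4867] 15.475
```

View pics/w5c.png

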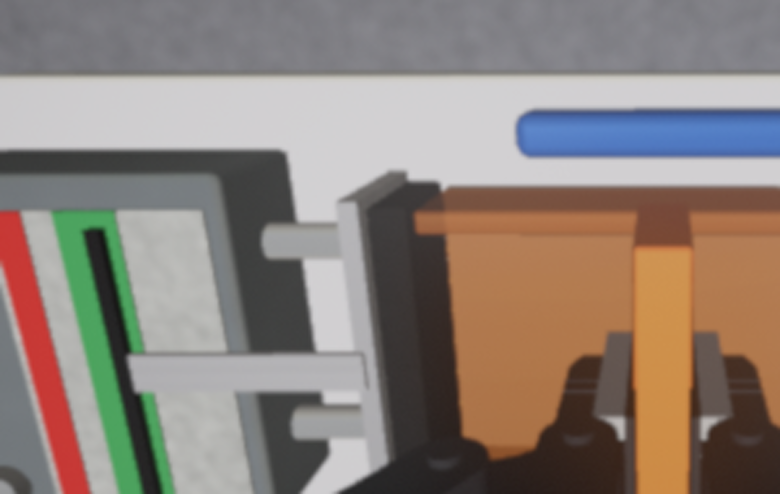

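The pointer (crop ≈(105,300)) is mid-green and the stop is flat against the tray end. The axial force of ~9 N less friction gives about 13 mm of travel. I'll press 2 mm more for margin and hold.

```bash
python3 -m crank '[[0,-0.05,0,0,0,0,1],[0,0,0,0,0,0,1],[0,0,0,0,0,0,1],[0,0,0,0,0,0,1],[0,0,0,0,0,0,1],[0,0,0,0,0,0,1],[0,0,0,0,0,0,1],[0,0,0,0,0,0,1],[0,0,0,0,0,0,1],[0,0,0,0,0,0,1],[0,0,0,0,0,0,1],[0,0,0,0,0,0,1],[0,0,0,0,0,0,1],[0,0,0,0,0,0,1]]'; python3 look.py w6; python3 - <<'E'
import cv2
a=cv2.imread('pics/w6.png')[100:290,0:300];cv2.imwrite('pics/w6c.png',cv2.resize(a,None,fx=2.6,fy=2.6,interpolation=2))
E
```

```text
clock: 17.27
position: [0.4857, -0.1253, 0.0419]
orientation: [179.8, 0.1, 101.5]
force: [9.7, 2.1, 4.2]
gripper_width: 0.0088
finger_force: 59.7
[ 0.4857 -0.1253  0.0419] [179.7534   0.0867 101.479 ] 17.275
```

View pics/w6c.png

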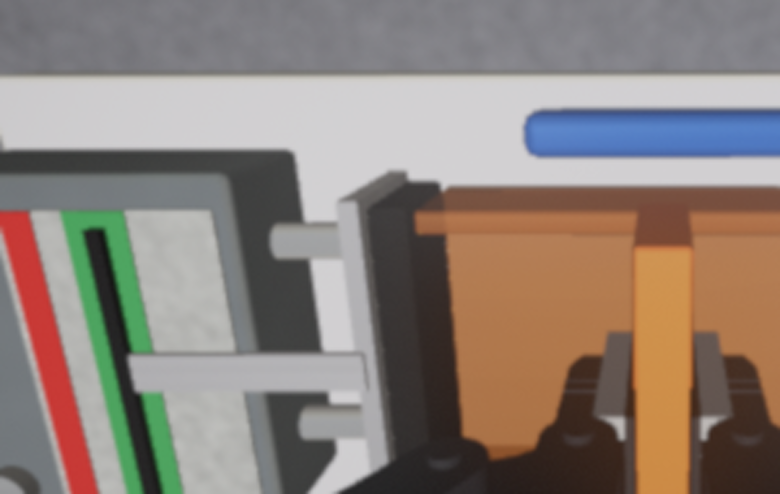

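The pointer sits in the middle of the green and the press was steady for over 1 s. Handing in.

```bash
python3 -c "
from station import workorder
print(workorder.sign_off())"
```

```text
the job is handed in; nothing more can be done
None
```

I laid the amber tray flat in the bed and pressed it squarely against the stop with the pointer mid-green (about 15 mm of travel); the job was handed in at about 17 s with the gripper still holding and pressing, and no verdict was returned.

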